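# Hang the wiped ear defenders on the drying bar

## Task

Two pairs of ear defenders stand on the laboratory bench; the bulky pair with the large cups and the thick padded headband has just been wiped down. Hang that pair on the steel bar of the drying stand to dry: lower it on, rather than dropping it, so that the headband rests on the bar between the two posts with one cup hanging on each side, and let go. Leave the slim pair standing where it is.

Things in the scene. Friction and masses are not known exactly. Their poses are not given: they have to be found in the camera images.
- ear_defenders: Bulky ear defenders: rigid, loose, 0.24 kg, grey plastic, black pads; stand upright on two cups like an arch. 160 mm tall, 144 wide (own y), 60 deep (own x). Origin: midway between the cups at the level of their undersides; z up, cups at +y and -y, x looks through the arch. Cups 60 (x) x 34 (y) x 80 high, 76 mm free between; a 24 mm wide arm slopes from the crown to each cup.
- crown (a point): Centre of the underside of the bulky pair's headband crown, 132 mm above its origin: this comes to rest on the bar. The crown is a firm pad, 36 mm in the pair's x, 52 mm in y, 28 mm thick (132 to 160 mm above the origin). Grip its flat x faces from above, fingers closing along x, fingertips no lower than 3 mm above its underside, as the bar will lie right under it.
- bar_top (a point): Top of the drying bar at mid length, 170 mm above the bench, on a fixed stand. y runs along the bar, x level across it, z up. Bar: steel, 16 mm thick, 210 mm free between two 14 mm posts no taller than it, each on a foot 140 (x) x 26 x 10 mm high. Nothing stands under the bar. The pair hangs with its x along the bar, either way round, cup undersides 38 mm above the bench.
- slim_defenders: Slim ear defenders, to be left alone: loose, 0.14 kg, same grey and black, 150 mm tall, 138 wide (own y), small cups only 36 mm deep (x) and 44 mm high, headband only 10 mm thick and 22 mm wide. Origin and axes as for the bulky pair. Either pair may be the one nearer the stand.
Mind the look-alikes: they are no part of the job. What is shaped like the ear_defenders but orange or purple is not meant.

How it is judged:
By the outcome, as a careful person would: the job done as asked, in the order asked, and still so for the second after the job is handed in, with the robot touching nothing.
It also fails if it takes over 37 s, if anything falls off the work surface, if the arm or the gripper's body presses on something with over 40 N, if the wrist force passes 120 N, or if a joint passes its speed limit or range.

## Robot

A 6-joint arm with a two-finger parallel gripper is mounted at the origin on the work surface. World frame = base frame: x ahead of the robot, y to its left, z up, the work surface at z = 0. Lengths are in m, angles in degrees, forces in N, time in s.
With the tool pointing down it reaches from about 0.25 to 0.725 m from the base axis. Payload 9.7 kg.
Tool frame: the origin (TCP) lies at the very end of the fingers, on their centre line; the grasp point (between the pads) lies 19 mm behind it (bot.grip_point_offset is the distance from the TCP to the grasp point, in m); y points along the fingers, x is the direction in which the jaws open and shut, and the axes are right-handed (so a half turn about y gives the same grasp; the last joint's range is limited). The gripper opens to 85 mm and grips with 20 to 120 N. Pads are 22 mm wide; open, the fingers measure 114 mm over their backs; the gripper's body (76 mm by 85 mm) begins 54 mm behind the grasp point. The pads swing forward as they close: fully open they stand 13 mm farther back than shut.
Start: joints at [76.719, 4.979, 10.078, 95.1, 0, 90], TCP at [0.126, 0.535, 0.231] pointing down, gripper open.
Joint ranges: [-179.16, 179.16], [-48.56, 103.87], [-65.8, 70.77], [-126.05, 130.52], [-82.76, 87.17], [-180, 180]. Speed limits (degrees/s): [127.2, 127.2, 147.25, 180, 180, 180].

## Interface

Orientations are given as [roll, pitch, yaw] about the fixed x, y, z axes, in that order (R = Rz(yaw) Ry(pitch) Rx(roll)).
In Python, from workcell import bot gives the robot as it stands.
- The arm moves only by the shell command python3 -m inch 'ROWS' [FORCE]. ROWS is JSON, a list of rows, each a list of 3 entries, a list of its own where there are three numbers: the shift along the tool's x, y, z in mm, then the turn, a rotation vector about the tool's x, y, z in rad, then the finger opening in mm, from 0 to 85.4. In form: [[[x, y, z], [ax, ay, az], grip], ...]. A call has 1 to 20 rows; each row is the pose to reach, as a shift and turn from the pose measured when the call began, along the tool's axes at that moment; what a row does not reach only later rows make up. A row lasts 1/10 s, in which the tool goes at most 50 mm and 8.59 degrees, less where a joint would pass 70% of its speed; a pose out of reach is approached as far as the arm can. A call with a gripper value outside its range is refused whole. The fingers move at their own pace and stop on an object; FORCE is the grip in N (left out, the last holds). Time passes only in rows, so rows that repeat a pose let the fingers close. It gives the time, the measured TCP pose, the force and the opening at its end, in the units of the state.
- bot.get_obs(): the state, without advancing time (a new reading comes with each control period).
- bot.camera(name): name is "scene" or "top" or "wrist"; returns a dict with "frame" (384x512x3 uint8, red, green, blue), "mtx" (3x3 intrinsics, pixels), "k1" (the pictures are not rectified: a ray, as slopes to the right and down, at radius r is drawn at 1 + k1 r^2 times it, then the intrinsics apply), "origin" and "orientation" of the camera in the world. Camera axes: x right, y down, z forward; pixel columns grow to the right and rows downward; lengths in m; the calibration is good to about 2 mm. A picture is of the moment at which its call begins. There is no depth.
- bot.job_done(): hands the job in, once; it reports no verdict.
Trained networks look in a picture, given as the dict that the camera call returned (one of the last four; its "shot" number tells which), for a name from the list of things; names that differ only in an ending like _2 or _b are one class to them, and where a whole thing is asked for, a point or a joint stands for the part that bears it (a point fixed in the world has none). Each returns a list of dicts, best first, with "confidence" (0 to 1); they miss things now and then, are a little off and sometimes report something else, mostly with a low value. They report only what shows in the picture. A call takes as long as a camera call. They do not tell look-alikes from the thing itself.
- bot.search_frame(picture, name): "box" ([left, top, right, bottom] in pixels, round what is visible of it).
- bot.cut_out(picture, name): "region" (384x512 bool, what is visible of it) and "box" ([left, top, right, bottom] in pixels, round what is visible of it).
The state is a dict: "time": time; "q": joint angles; "qd": joint speeds; "joint_efforts": joint torques, N m; "ee_pos": TCP position; "tcp_rot": TCP orientation; "wrist_force": force on the tool from outside, world axes, zero at the start; "torque": the same for the moment, N m; "opening": finger opening in m.
Only numpy, scipy, OpenCV 4.12 (cv2) and the standard library are available. Lean on these libraries where they do the work, as an engineer would, in place of code of your own. Each camera call takes 0.05 s, during which the arm holds its last target. There are 200 camera calls.

## Working session

There is one attempt and no reset: what is moved stays moved. The work goes in short steps, Python scripts to look and compute and a shell command to move; the robot and the scene stay as the last step left them, time stands still between calls to the robot, and variables do not carry over. Pictures are saved under pics/ and viewed, about 8 in all and at most 12, crops included, and the job is handed in when it is done.

```bash
mkdir -p pics; ls
cat > h.py <<'E'
import numpy as np,cv2
from scipy.spatial.transform import Rotation as R
from workcell import bot
def cam(n,tag):
    c=bot.camera(n); cv2.imwrite(f'pics/{tag}.png',c['frame'][:,:,::-1]); return c
def Rm(o):
    o=np.array(o,float); return o if o.shape==(3,3) else R.from_euler('xyz',o,degrees=True).as_matrix()
def ray(c,u,v):
    K=np.array(c['mtx'],float); d=(np.array([u,v])-K[:2,2])/[K[0,0],K[1,1]]
    s=d.copy()
    for _ in range(20): s=d/(1+c['k1']*(s@s))
    return np.array(c['origin'],float),Rm(c['orientation'])@np.r_[s,1]
def at(c,u,v,z):
    o,d=ray(c,u,v); return o+d*(z-o[2])/d[2]
def proj(c,P):
    p=(np.atleast_2d(P)-np.array(c['origin']))@Rm(c['orientation']); s=p[:,:2]/p[:,2:]
    s=s*(1+c['k1']*(s**2).sum(1,keepdims=True)); K=np.array(c['mtx']); return s*[K[0,0],K[1,1]]+K[:2,2]
E
python3 - <<'E'
from h import *
a=cam('scene','s1');b=cam('top','t1')
cv2.imwrite('pics/st1.png',np.vstack([a['frame'],b['frame']])[:,:,::-1])
for n,c in(('scene',a),('top',b)):
    print(n,c['orientation'],c['origin'],c['mtx'],c['k1'])
    for k in('ear_defenders','slim_defenders','crown'):
        for d in bot.search_frame(c,k): print(k,np.round(d['box']),round(d['confidence'],2))
print(bot.get_obs())
E
```

```text
pics
scene [-1.35746697e+02 -1.26007985e-01  7.85776522e+01] [ 1.04280686 -0.17620667  0.86478253] [[387.02535222   0.         254.08031042]
 [  0.         387.02535222 190.66308029]
 [  0.           0.           1.        ]] -0.08194296754193632
ear_defenders [233. 240. 290. 293.] 0.76
ear_defenders [125. 200. 178. 267.] 0.73
ear_defenders [336. 160. 372. 224.] 0.62
slim_defenders [128. 263. 182. 314.] 0.96
crown [336. 165. 373. 225.] 0.81
crown [122. 200. 176. 261.] 0.7
crown [231. 237. 292. 290.] 0.66
crown [137. 146. 177. 210.] 0.63
top [-175.55010308   -0.93691279  -89.53377046] [0.3022265  0.00155446 0.98661812] [[365.34546367   0.         249.24856194]
 [  0.         365.34546367 194.15999142]
 [  0.           0.           1.        ]] 0.029137600971845614
ear_defenders [339. 171. 400. 224.] 0.69
ear_defenders [238. 116. 300. 155.] 0.67
ear_defenders [334. 248. 388. 313.] 0.66
slim_defenders [337. 112. 387. 155.] 0.8
crown [341. 171. 400. 229.] 0.97
crown [334. 248. 386. 309.] 0.95
crown [239. 116. 296. 150.] 0.85
crown [120. 178. 160. 240.] 0.74
{'time': 0.4, 'q': array([ 7.67193500e+01,  4.98477748e+00,  1.00716388e+01,  9.51014353e+01,
       -8.58803799e-04,  9.00001194e+01]), 'qd': array([-0.10009157,  0.05738431,  0.04315128, -0.00408876,  0.01851474,
       -0.04638964]), 'joint_efforts': array([-8.58083695e-04, -5.19499397e+01,  4.64384437e+01,  3.44314940e-03,
       -4.95482550e-05,  2.34244709e-06]), 'ee_pos': array([0.12633916, 0.53524102, 0.2311688 ]), 'tcp_rot': array([-9.00008588e+01,  1.45739871e-02,  7.67192306e+01]), 'wrist_force': array([ 0.49182129, -0.58222757,  0.4380778 ]), 'torque': array([ 0.00806441,  0.03473296, -0.00783815]), 'opening': 0.08567979799973949}
```

View pics/s1.png

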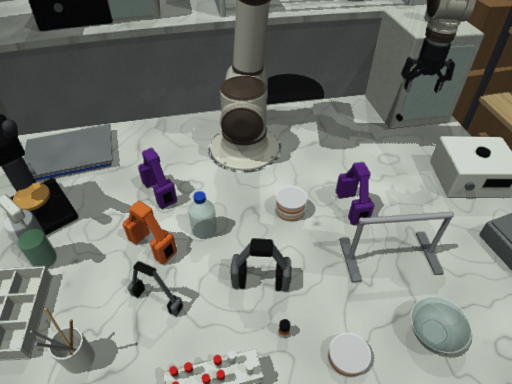

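View pics/t1.png

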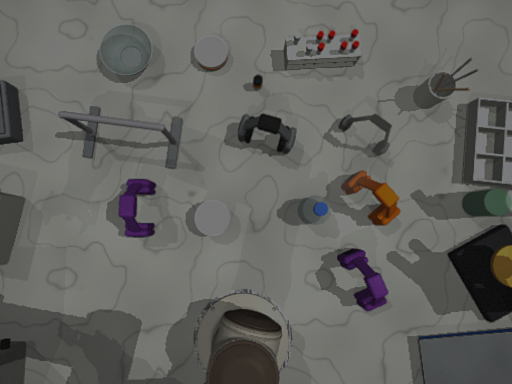

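The scene view shows the bulky dark pair at about (262,265), the slim pair at (155,288) and the bar from (360,218) to (450,215). In the top view they are at (267,132), (367,130) and (62,115)–(173,128). Next I enlarge the pair and the bar to measure them.

Run:
```python
from h import *
a=cv2.imread('pics/s1.png');b=cv2.imread('pics/t1.png')
Z=lambda im,x,y,w,h:cv2.resize(im[y:y+h,x:x+w],(400,300),interpolation=cv2.INTER_CUBIC)
cv2.imwrite('pics/z1.png',np.vstack([np.hstack([Z(a,220,225,80,60+0),Z(a,335,195,120,90)]),np.hstack([Z(b,227,102,80,60),Z(b,50,85,140,105)])]))
```

```text
(no output)
```

View pics/z1.png

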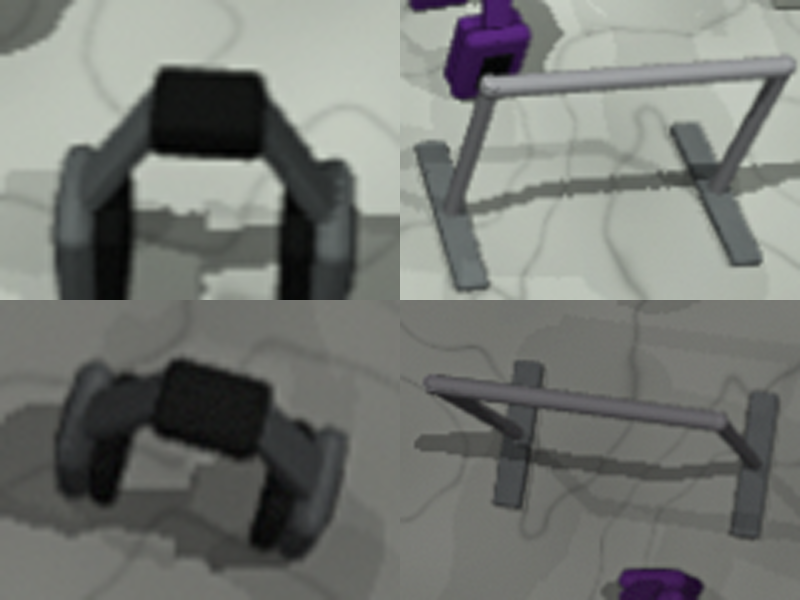

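Run:
```python
from h import *
a=bot.camera('scene');b=bot.camera('top')
S=lambda x,y:(220+x/5,225+y/5); T=lambda x,y:(227+x/5,102+(y-300)/5)
SB=lambda x,y:(335+(x-400)/3.3333,195+y/3.3333); TB=lambda x,y:(50+(x-400)/2.857,85+(y-300)/2.857)
def tri(p,q):
    o1,d1=ray(a,*p);o2,d2=ray(b,*q); s=np.linalg.lstsq(np.c_[d1,-d2],o2-o1,rcond=None)[0]
    A,B=o1+s[0]*d1,o2+s[1]*d2; return ((A+B)/2).round(4),np.linalg.norm(A-B).round(4)
print('crown ctr',tri(S(208,113),T(212,406)),at(a,*S(208,113),.146),at(b,*T(212,406),.146))
for n,p,q in(('barL',SB(490,86),TB(432,384)),('barR',SB(787,66),TB(720,421))):print(n,tri(p,q),at(a,*p,.162),at(b,*q,.162))
for e in(((155,427),(248,455)),((180,360),(270,388))):
    P,Q=[at(b,*T(*x),.146) for x in e]; print('pad edge dir',np.degrees(np.arctan2(*(Q-P)[1::-1])))
P,Q=[at(a,*S(*x),.16) for x in((160,68),(262,73))];print('scene',np.degrees(np.arctan2(*(Q-P)[1::-1])))
```

```text
crown ctr (array([ 0.5357, -0.0562,  0.1446]), np.float64(0.003)) [ 0.53704269 -0.05498194  0.146     ] [ 0.53495761 -0.0575202   0.146     ]
barL (array([0.5171, 0.2847, 0.2007]), np.float64(0.1995)) [0.5200624  0.19233011 0.162     ] [0.54356883 0.41571455 0.162     ]
barR (array([0.5606, 0.2615, 0.2215]), np.float64(0.1976)) [0.5471644  0.41708013 0.162     ] [0.51753861 0.18892206 0.162     ]
pad edge dir -106.33772147055856
pad edge dir -106.88928853458005
scene 75.14000734843013
```

```bash
python3 -m inch '[[[0,-45,0],[0,0,0],85],[[-481,-75,-535],[0,1.618,0],85],[[-481,-75,-535],[0,1.618,0],85],[[-481,-75,-535],[0,1.618,0],85],[[-481,-75,-535],[0,1.618,0],85],[[-481,-75,-535],[0,1.618,0],85],[[-481,-75,-535],[0,1.618,0],85],[[-481,-75,-535],[0,1.618,0],85],[[-481,-75,-535],[0,1.618,0],85],[[-481,-75,-535],[0,1.618,0],85],[[-481,-75,-535],[0,1.618,0],85],[[-481,-75,-535],[0,1.618,0],85],[[-481,-75,-535],[0,1.618,0],85],[[-481,-75,-535],[0,1.618,0],85],[[-481,-75,-535],[0,1.618,0],85],[[-481,-75,-535],[0,1.618,0],85],[[-481,-75,-535],[0,1.618,0],85],[[-481,-75,-535],[0,1.618,0],85],[[-481,-75,-535],[0,1.618,0],85],[[-481,-75,-535],[0,1.618,0],85]]' 40
python3 - <<'E'
from h import *
c=cam('wrist','w1'); print(c['origin'],c['orientation'])
o=bot.get_obs();print(o['time'],o['ee_pos'],o['tcp_rot'],o['q'])
E
```

```text
time: 2.5
ee_pos: [0.5361, -0.0547, 0.3068]
tcp_rot: [-90.0, -0.0, -15.9]
wrist_force: [-0.3, 1.0, -0.2]
opening: 0.0851
[0.55703576 0.0183338  0.44940149] [ 1.62706008e+02 -2.78120912e-02 -1.59680417e+01]
2.55 [ 0.53612663 -0.0547712   0.30680501] [-8.99925756e+01 -4.39371896e-02 -1.59029067e+01] [-5.83295661e+00  5.90020126e+00  1.96332552e+01  1.03688495e+02
 -3.72371455e-04  1.00069947e+02]
```

View pics/w1.png

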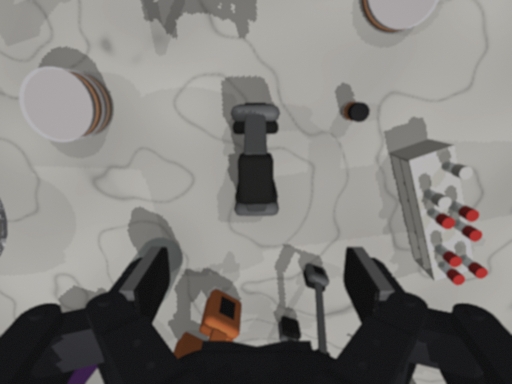

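The bulky crown is at (255,180) in the wrist view. Its sides are nearly vertical, with the cups at (255,112) and (257,209). I compute its offset and the yaw error from those.

Run:
```python
from h import *
c=bot.camera('wrist')
f=cv2.cvtColor(c['frame'],cv2.COLOR_RGB2GRAY)
for v in(130,145,160,170,180,190,200): 
    x=np.where(f[v,225:290]<70)[0]+225; print(v,x.min(),x.max(),end='; ')
print(f[145:215,256])
for y in(76.7-90-2.7,):pass
A=at(c,255,112,.08);B=at(c,257,209,.08);print('yaw y',np.degrees(np.arctan2(*(A-B)[1::-1])))
# model overlay
P0=np.array([.536,-.0562]);th=np.radians(-16);ex=np.array([np.cos(th),np.sin(th)]);ey=np.array([-ex[1],ex[0]])
for z in(.16,.132):
  for sx in(-18,18):
    for sy in(-26,26): print(z,sx,sy,proj(c,np.r_[P0+sx*.001*ex+sy*.001*ey,z]).round(1))
```

```text
130 233 276; 145 244 264; 160 238 272; 170 238 272; 180 238 272; 190 236 275; 200 236 276; [65 64 66 65 66 66 68 71 66 50 31 25 27 32 30 33 32 33 34 32 33 33 33 35
 35 33 34 33 33 33 33 34 34 33 33 34 33 34 35 34 35 33 33 34 33 34 33 35
 35 35 34 34 33 31 31 33 31 31 38 58 66 70 70 69 69 72 80 89 92 94]
yaw y 75.1792749846363
0.16 -18 -26 [[238.7 205.3]]
0.16 -18 26 [[237.8 154.6]]
0.16 18 -26 [[274.  205.3]]
0.16 18 26 [[275.  154.6]]
0.132 -18 -26 [[240.1 196.8]]
0.132 -18 26 [[239.3 149.9]]
0.132 18 -26 [[272.6 196.8]]
0.132 18 26 [[273.4 150. ]]
```

```bash
python3 -m inch '[[[-1,40,-1],[0,-0.01,0],85],[[-1,80,-1],[0,-0.01,0],85],[[-1,115,-1],[0,-0.01,0],85],[[-1,140,-1],[0,-0.01,0],85],[[-1,155,-1],[0,-0.01,0],85],[[-1,165,-1],[0,-0.01,0],85],[[-1,170,-1],[0,-0.01,0],85],[[-1,170,-1],[0,-0.01,0],70],[[-1,170,-1],[0,-0.01,0],50],[[-1,170,-1],[0,-0.01,0],30],[[-1,170,-1],[0,-0.01,0],25],[[-1,170,-1],[0,-0.01,0],25],[[-1,170,-1],[0,-0.01,0],25],[[-1,170,-1],[0,-0.01,0],25],[[-1,170,-1],[0,-0.01,0],25],[[-1,170,-1],[0,-0.01,0],25]]' 50
```

```text
time: 4.2
ee_pos: [0.5355, -0.0556, 0.1378]
tcp_rot: [-90.0, -0.1, -15.3]
wrist_force: [-1.3, 0.0, 6.0]
opening: 0.0352
```

```bash
python3 -m inch '[[[0,-10,0],[0,0,0],25],[[0,-30,0],[0,0,0],25],[[0,-60,0],[0,0,0],25],[[0,-90,0],[0,0,0],25],[[0,-120,0],[0,0,0],25],[[0,-150,0],[0,0,0],25],[[0,-180,0],[0,0,0],25],[[0,-205,0],[0,0,0],25],[[0,-215,0],[0,0,0],25],[[0,-215,0],[0,0,0],25],[[0,-215,0],[0,0,0],25]]'
python3 - <<'E'
from h import *
o=bot.get_obs();p=o['ee_pos'];y=np.radians(o['tcp_rot'][2]);print(o['time'],p,o['tcp_rot'],o['opening'],o['wrist_force'])
M=np.array([.532,.3035]);d=M-p[:2]
print('x',d@[np.cos(y),np.sin(y)],'z',d@[-np.sin(y),np.cos(y)],'turn',-(np.radians(83.2)-y))
E
```

```text
time: 5.3
ee_pos: [0.535, -0.0556, 0.3523]
tcp_rot: [-90.0, -0.1, -15.3]
wrist_force: [0.4, 0.4, -4.4]
opening: 0.0354
5.3 [ 0.53502274 -0.05562201  0.35227162] [-89.98243916  -0.09169681 -15.33951616] 0.035408045806104245 [ 0.35278212  0.43911352 -4.35818452]
x -0.09791655850721491 z 0.34552873262115397 turn -1.7198390002837791
```

```bash
python3 -m inch '[[[-3,0,10],[0,-0.05,0],25],[[-9,0,30],[0,-0.15,0],25],[[-16,0,58],[0,-0.28,0],25],[[-25,0,88],[0,-0.42,0],25],[[-34,0,118],[0,-0.56,0],25],[[-42,0,148],[0,-0.70,0],25],[[-51,0,178],[0,-0.84,0],25],[[-59,0,208],[0,-0.98,0],25],[[-67,0,238],[0,-1.12,0],25],[[-76,0,268],[0,-1.26,0],25],[[-84,0,296],[0,-1.40,0],25],[[-91,0,320],[0,-1.53,0],25],[[-95,0,336],[0,-1.63,0],25],[[-97,0,343],[0,-1.70,0],25],[[-98,0,345.5],[0,-1.72,0],25],[[-98,0,345.5],[0,-1.72,0],25],[[-98,0,345.5],[0,-1.72,0],25],[[-98,0,345.5],[0,-1.72,0],25]]'
python3 - <<'E'
from h import *
a=cam('scene','s2');b=cam('top','t2');w=cam('wrist','w2')
Z=lambda im,x,y,w,h:cv2.resize(im[y:y+h,x:x+w,::-1],(400,300),interpolation=cv2.INTER_CUBIC)
cv2.imwrite('pics/z2.png',np.vstack([np.hstack([Z(a['frame'],315,130,160,120),Z(b['frame'],30,50,180,135)]),np.hstack([cv2.resize(w['frame'][:,:,::-1],(400,300)),np.zeros((300,400,3),np.uint8)])]))
o=bot.get_obs();print(o['time'],o['ee_pos'],o['tcp_rot'],o['opening'])
E
```

```text
time: 7.1
ee_pos: [0.532, 0.3029, 0.3523]
tcp_rot: [-90.1, -0.0, 83.1]
wrist_force: [-0.6, -0.1, -3.6]
opening: 0.035
7.25 [0.53200265 0.30307319 0.35235637] [-9.01045623e+01 -7.29182520e-03  8.31520029e+01] 0.03493429690364318
```

View pics/z2.png

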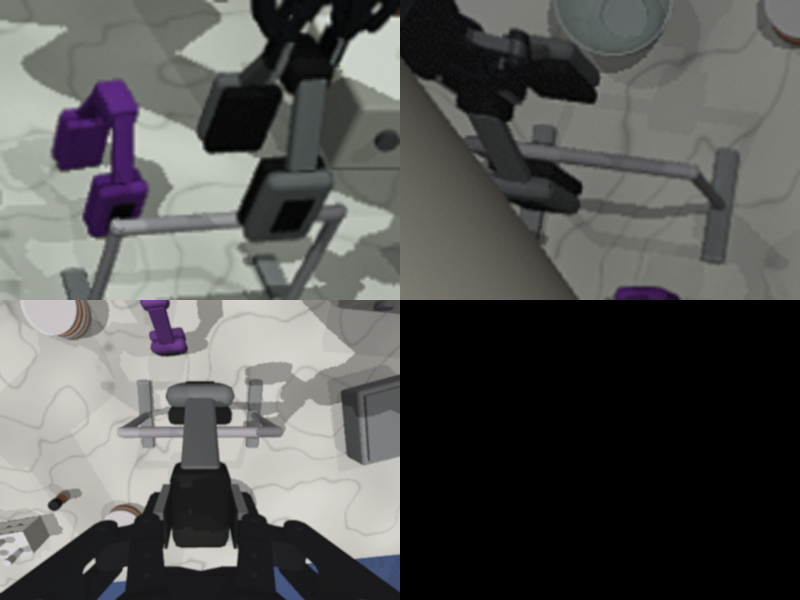

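The pair is held straight above the bar. In the wrist view the bar runs level from about (160,169) to (356,169), so it is parallel to the jaws. I check the bar line with this view.

Run:
```python
from h import *
w=bot.camera('wrist');f=cv2.cvtColor(w['frame'],cv2.COLOR_RGB2GRAY).astype(int)
cv2.imwrite('pics/w3.png',cv2.resize(w['frame'][110:220,120:400,::-1],(784,308),interpolation=cv2.INTER_CUBIC))
for A in((.5187,.1905,.162),(.5455,.4164,.162),(.532,.3035,.162)): print(proj(w,A))
print(np.r_[155:185]);
for u in(205,215,300,310): print(u,f[155:185,u])
```

```text
[[155.87686574 169.219993  ]]
[[357.35420936 168.66171553]]
[[256.6567116  168.83351492]]
[155 156 157 158 159 160 161 162 163 164 165 166 167 168 169 170 171 172
 173 174 175 176 177 178 179 180 181 182 183 184]
205 [205 207 207 208 208 203 180 143 122 133 145 151 156 159 162 162 158 150
 142 131 139 174 200 206 205 204 205 204 203 202]
215 [199 207 209 210 211 205 182 144 123 133 146 150 153 158 162 159 155 148
 140 130 139 175 200 204 199 193 188 185 184 182]
300 [203 203 204 205 204 197 170 136 125 137 151 162 172 175 175 173 170 165
 157 148 153 181 201 207 205 205 205 206 205 205]
310 [203 196 190 189 190 183 159 130 126 139 152 163 171 176 175 173 170 165
 157 147 152 178 199 203 202 199 197 196 195 195]
```

View pics/w3.png

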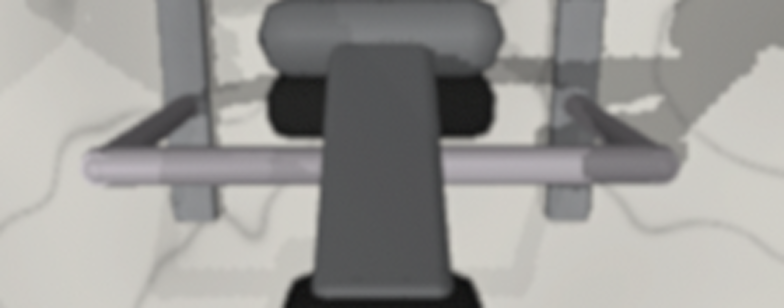

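The bar centre is at v≈168.6, against a prediction of 168.8, so it agrees. Now I lower the pair.

```bash
python3 -m inch '[[[0,8,0],[0,0,0],25],[[0,25,0],[0,0,0],25],[[0,50,0],[0,0,0],25],[[0,75,0],[0,0,0],25],[[0,100,0],[0,0,0],25],[[0,120,0],[0,0,0],25],[[0,140,0],[0,0,0],25],[[0,155,0],[0,0,0],25],[[0,164,0],[0,0,0],25],[[0,169,0],[0,0,0],25],[[0,172,0],[0,0,0],25],[[0,174,0],[0,0,0],25],[[0,174,0],[0,0,0],25],[[0,174,0],[0,0,0],25]]'
```

```text
time: 8.7
ee_pos: [0.5325, 0.3033, 0.1789]
tcp_rot: [-90.1, -0.0, 83.2]
wrist_force: [-0.0, -0.5, -4.1]
opening: 0.0351
```

```bash
python3 -m inch '[[[0,1,0],[0,0,0],25],[[0,1.5,0],[0,0,0],25],[[0,1.5,0],[0,0,0],25]]'
```

```text
time: 9.0
ee_pos: [0.5325, 0.3033, 0.1774]
tcp_rot: [-90.1, -0.0, 83.2]
wrist_force: [-1.0, 1.1, -2.0]
opening: 0.035
```

```bash
python3 -m inch '[[[0,0.6,0],[0,0,0],25],[[0,1,0],[0,0,0],25],[[0,1,0],[0,0,0],25],[[0,1,0],[0,0,0],25]]'
```

```text
time: 9.4
ee_pos: [0.5325, 0.3033, 0.1764]
tcp_rot: [-90.1, -0.0, 83.2]
wrist_force: [0.1, 0.1, -3.7]
opening: 0.0351
```

```bash
python3 -m inch '[[[0,0.6,0],[0,0,0],25],[[0,1,0],[0,0,0],25],[[0,1,0],[0,0,0],25],[[0,1,0],[0,0,0],25]]'
```

```text
time: 9.8
ee_pos: [0.5326, 0.3033, 0.1758]
tcp_rot: [-90.2, -0.1, 83.2]
wrist_force: [-1.0, -0.3, 0.1]
opening: 0.0352
```

```bash
python3 -m inch '[[[0,0.5,0],[0,0,0],25],[[0,0.8,0],[0,0,0],25],[[0,0.8,0],[0,0,0],25]]'
```

```text
time: 10.1
ee_pos: [0.5326, 0.3033, 0.1756]
tcp_rot: [-90.2, -0.1, 83.2]
wrist_force: [-1.5, -0.7, 5.0]
opening: 0.0348
```

The crown is on the bar and loaded, at about 5 N upward. I release it gradually and then rise.

```bash
python3 -m inch '[[[0,0,0],[0,0,0],38],[[0,0,0],[0,0,0],42],[[0,0,0],[0,0,0],50],[[0,0,0],[0,0,0],60],[[0,0,0],[0,0,0],70],[[0,0,0],[0,0,0],80],[[0,0,0],[0,0,0],80],[[0,0,0],[0,0,0],80],[[0,-5,0],[0,0,0],80],[[0,-15,0],[0,0,0],80],[[0,-35,0],[0,0,0],80],[[0,-65,0],[0,0,0],80],[[0,-100,0],[0,0,0],80],[[0,-130,0],[0,0,0],80],[[0,-150,0],[0,0,0],80],[[0,-150,0],[0,0,0],80],[[0,-150,0],[0,0,0],80]]'
python3 - <<'E'
from h import *
a=cam('scene','s3');b=cam('top','t3');w=cam('wrist','w4')
Z=lambda im,x,y,w,h:cv2.resize(im[y:y+h,x:x+w,::-1],(400,300),interpolation=cv2.INTER_CUBIC)
cv2.imwrite('pics/z3.png',np.vstack([np.hstack([Z(a['frame'],315,170,160,120),Z(b['frame'],30,50,180,135)]),np.hstack([cv2.resize(w['frame'][:,:,::-1],(400,300)),cv2.resize(a['frame'][:,:,::-1],(400,300))])]))
E
```

```text
time: 11.8
ee_pos: [0.5323, 0.3033, 0.326]
tcp_rot: [-90.2, -0.1, 83.2]
wrist_force: [0.3, -0.3, 0.4]
opening: 0.0801
```

View pics/z3.png

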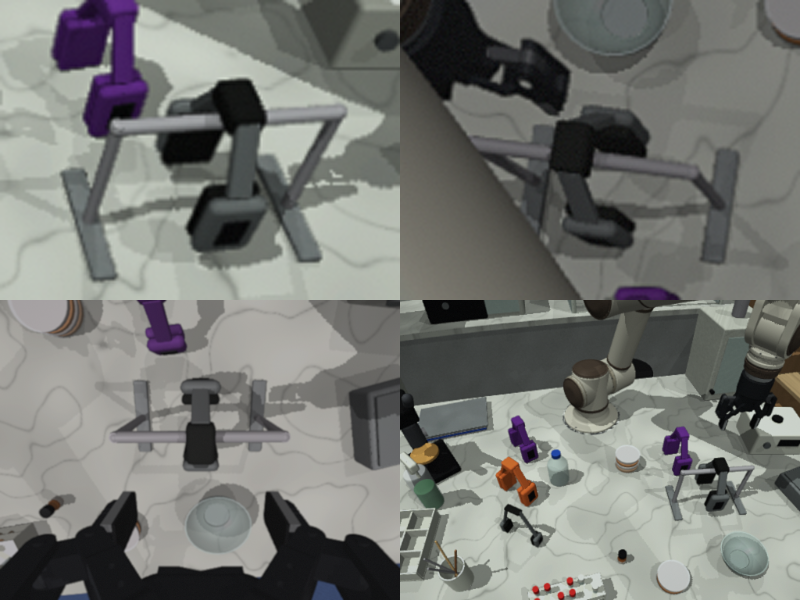

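The pair hangs on the bar with one cup on each side (bar crop: crown at about (240,105), cups at (190,140) and (230,215)). The slim pair is standing where it was. I check that nothing moves, then hand in.

```bash
python3 -m inch '[[[0,0,0],[0,0,0],80],[[0,0,0],[0,0,0],80],[[0,0,0],[0,0,0],80],[[0,0,0],[0,0,0],80],[[0,0,0],[0,0,0],80],[[0,0,0],[0,0,0],80]]'
python3 - <<'E'
from h import *
c=bot.camera('scene')['frame'].astype(int); p=cv2.imread('pics/s3.png')[:,:,::-1].astype(int); q=cv2.imread('pics/s1.png')[:,:,::-1].astype(int)
print('hung', (abs(c-p)[190:290,330:470].max(2)>40).sum(),'slim',(abs(c-q)[255:320,120:190].max(2)>40).sum())
if (abs(c-p)[190:290,330:470].max(2)>40).sum()<30: bot.job_done(); print('done')
E
```

```text
time: 12.55
ee_pos: [0.5318, 0.303, 0.3245]
tcp_rot: [-90.1, -0.0, 83.2]
wrist_force: [0.3, 0.2, -0.5]
opening: 0.0798
hung 5 slim 0
the job is handed in; nothing more can be done
done
```

I hung the bulky pair on the drying bar and handed the job in at about 12.6 s, inside the 37 s limit. I gripped it by the crown, turned it so its x lay along the bar, and lowered it in steps of 1 mm or less at the end. The wrist reading rose to about 5 N upward, and then I opened the fingers and moved clear.

- **Hanging:** the last pictures show the headband on the bar near mid-length between the posts, with one cup hanging on each side. Comparing scene views about 0.6 s apart showed it still (5 changed pixels, which I took as noise).
- **Slim pair:** its part of the scene view was unchanged from the start (0 changed pixels).
- **Robot:** the gripper was open, about 15 cm above the bar, with close to zero force at the wrist.

None of these checks failed. The separate bar and crown position estimates differed by about 2–5 mm.

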